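# Lay the glass rods on the rod rest by length

### The job

The four coloured and clear glass rods lie loose on the dark board on one side of the torch: lay them across the bent-wire rod rest on the other side, one in each dip, in order of length, the shortest in the dip nearest the torch (short ends are used up first) and the longest in the dip farthest from it. Each rod must lie down in the same dip of both rails with its middle about midway between the rails. They are glass: set them down, never let one drop.

Things in the scene. Friction and masses are not known exactly. Their poses are not given: they have to be found in the camera images.
- rod_rest_rack: Fixed rod rest: two steel-wire rails along its y at x = -70 and +70 mm, 67 mm tall, on a dull-red foot 176x236 mm (top z = 9 mm). Origin: foot centre on the bench. Each rail has 4 black-coated dips, at y = -75, -25, 25, 75 mm: clear width 14 mm at the floor, 30 at the top; floor (rod underside) z = 53 mm. Rods lie along its x. Pitch is 50 mm: near neighbours open fingers only about 30 mm.
- blue_rod: Cobalt-blue glass rod, straight, 266 mm long, 10 mm wide and 9 mm high. Origin: middle of its length, on its underside as it lies at the start; its y axis runs along the rod, z up. Starts lying on the board; weighs 30 to 85 g, best gripped at the middle of its length.
- lime_rod: Lime-green glass rod, straight, 308 mm long, 12 mm wide and 11 mm high. Origin: middle of its length, on its underside as it lies at the start; its y axis runs along the rod, z up. Starts lying on the board; weighs 30 to 85 g, best gripped at the middle of its length.
- jade_rod: Jade (pale blue-green) glass rod, straight, 347 mm long, 11 mm wide and 10 mm high. Origin: middle of its length, on its underside as it lies at the start; its y axis runs along the rod, z up. Starts lying on the board; weighs 30 to 85 g, best gripped at the middle of its length.
- clear_rod: Clear, greyish white glass rod, straight, 386 mm long, 9 mm wide and 8 mm high. Origin: middle of its length, on its underside as it lies at the start; its y axis runs along the rod, z up. Starts lying on the board; weighs 30 to 85 g, best gripped at the middle of its length.
- board: Dark flat board on two wooden battens, fixed, 200 (its x) x 240 (its y) x 22 mm, across the torch from the rest. Origin: centre of its underside on the bench, so rods on it start with undersides at z = 22 mm. The four rods and a wooden-handled pick (192 mm, 17 mm high; not part of the job) lie on it in any order, nearly along its x, about 46 mm apart.
- bench_torch: Bench torch, fixed, grey and brass, between board and rod rest at x = 0.53, y = -0.07: about 210 mm (x) by 127 mm (y), its top 217 mm above the bench. A rod carried from one side to the other has to be lifted over it.

How it is judged:
At the end, for the whole second after the job is handed in: All rods at rest in the rest, one per dip: blue (shortest) nearest the torch, then lime, jade, clear (longest). Each within 10 mm of its dip's centre, down on the floors of both rails, straight across within 0.075 rad, its middle within 30 mm of midway between the rails (((world y of rod_rest_rack above 0 m and (y of blue_rod in the frame of rod_rest_rack between -0.085 and -0.065 m and x of blue_rod in the frame of rod_rest_rack between -0.03 and 0.03 m and z of blue_rod in the frame of rod_rest_rack between 0.045 and 0.0655 m and angle between the y axis of blue_rod and the x axis of rod_rest_rack, either way round below 0.075 rad) and (y of lime_rod in the frame of rod_rest_rack between -0.035 and -0.015 m and x of lime_rod in the frame of rod_rest_rack between -0.03 and 0.03 m and z of lime_rod in the frame of rod_rest_rack between 0.045 and 0.0655 m and angle between the y axis of lime_rod and the x axis of rod_rest_rack, either way round below 0.075 rad) and (y of jade_rod in the frame of rod_rest_rack between 0.015 and 0.035 m and x of jade_rod in the frame of rod_rest_rack between -0.03 and 0.03 m and z of jade_rod in the frame of rod_rest_rack between 0.045 and 0.0655 m and angle between the y axis of jade_rod and the x axis of rod_rest_rack, either way round below 0.075 rad) and (y of clear_rod in the frame of rod_rest_rack between 0.065 and 0.085 m and x of clear_rod in the frame of rod_rest_rack between -0.03 and 0.03 m and z of clear_rod in the frame of rod_rest_rack between 0.045 and 0.0655 m and angle between the y axis of clear_rod and the x axis of rod_rest_rack, either way round below 0.075 rad)) or (world y of rod_rest_rack below 0 m and (y of blue_rod in the frame of rod_rest_rack between 0.065 and 0.085 m and x of blue_rod in the frame of rod_rest_rack between -0.03 and 0.03 m and z of blue_rod in the frame of rod_rest_rack between 0.045 and 0.0655 m and angle between the y axis of blue_rod and the x axis of rod_rest_rack, either way round below 0.075 rad) and (y of lime_rod in the frame of rod_rest_rack between 0.015 and 0.035 m and x of lime_rod in the frame of rod_rest_rack between -0.03 and 0.03 m and z of lime_rod in the frame of rod_rest_rack between 0.045 and 0.0655 m and angle between the y axis of lime_rod and the x axis of rod_rest_rack, either way round below 0.075 rad) and (y of jade_rod in the frame of rod_rest_rack between -0.035 and -0.015 m and x of jade_rod in the frame of rod_rest_rack between -0.03 and 0.03 m and z of jade_rod in the frame of rod_rest_rack between 0.045 and 0.0655 m and angle between the y axis of jade_rod and the x axis of rod_rest_rack, either way round below 0.075 rad) and (y of clear_rod in the frame of rod_rest_rack between -0.085 and -0.065 m and x of clear_rod in the frame of rod_rest_rack between -0.03 and 0.03 m and z of clear_rod in the frame of rod_rest_rack between 0.045 and 0.0655 m and angle between the y axis of clear_rod and the x axis of rod_rest_rack, either way round below 0.075 rad))) and linear speed of each of blue_rod, lime_rod, jade_rod, clear_rod below 0.02 m/s and angular speed of each of blue_rod, lime_rod, jade_rod, clear_rod below 0.15 rad/s); the robot touches nothing.
It fails at once if a rod is dropped: it moves free of the fingers faster than 0.7 m/s (a fall of about 25 mm) ((contact force between blue_rod and the fingers below 0.05 N and linear speed of blue_rod above 0.7 m/s) or (contact force between lime_rod and the fingers below 0.05 N and linear speed of lime_rod above 0.7 m/s) or (contact force between jade_rod and the fingers below 0.05 N and linear speed of jade_rod above 0.7 m/s) or (contact force between clear_rod and the fingers below 0.05 N and linear speed of clear_rod above 0.7 m/s)).
It also fails if it takes over 131 s, if anything falls off the work surface, if the arm or the gripper's body presses on something with over 40 N, if the wrist force passes 120 N, or if a joint passes its speed limit or range.

### The arm

A 7-joint arm with a two-finger parallel gripper is mounted at the origin on a cart in front of the work surface, level with it; the furniture and walls round the work are solid. World frame = base frame: x ahead of the robot, y to its left, z up, the work surface at z = 0. Lengths are in m, angles in rad, forces in N, time in s.
With the tool pointing down it reaches from about 0.4 to 0.75 m from the base axis. Payload 19.5 kg.
Tool frame: the origin (TCP) lies at the very end of the fingers, on their centre line; the grasp point (between the pads) lies 19 mm behind it; z points along the fingers, y is the line along which they close (so a half turn about z gives the same grasp; the last joint's range is limited). The gripper opens to 85 mm and grips with 20 to 120 N. Pads are 22 mm wide; open, the fingers measure 114 mm over their backs; the gripper's body (76 mm by 85 mm) begins 54 mm behind the grasp point. The pads swing forward as they close: fully open they stand 13 mm farther back than shut.
Start: joints at [1.095, 0.707, -0.028, 1.485, 0.022, 0.951, -0.075], TCP at [0.242, -0.522, 0.231] pointing down, gripper open.
Joint ranges: [-2.71, 2.71], [-0.32, 2.16], [-1.57, 1.52], [0, 2.45], [-1.46, 4.6], [0, 2.02], [-2.83, 2.83]. Speed limits (rad/s): [1.89, 1.89, 2.57, 2.57, 3.01, 3.01, 3.01].

### API

Orientations are given as a unit quaternion [w, x, y, z].
In Python, from station import robot gives the robot as it stands.
- The arm moves only by the shell command python3 -m inch 'ROWS' [FORCE]. ROWS is JSON, a list of rows, each a list of 7 numbers: the shift along the world's x, y, z in mm, then the turn, a rotation vector about the world's x, y, z in rad, then the closure in counts, from 0 (fully open) to 255 (shut). A call has 1 to 5 rows; each row shifts and turns the commanded pose from where the row before left it; what a row does not reach is not made up. A row lasts 1/10 s, in which the tool goes at most 50 mm and 8.59 degrees, less where a joint would pass 70% of its speed; a pose out of reach is approached as far as the arm can. A call with a gripper value outside its range is refused whole. The fingers move at their own pace and stop on an object; FORCE is the grip in N (left out, the last holds). Time passes only in rows, so rows that do not move let the fingers close. It gives the time, the measured TCP pose, the force, the opening and the grip force at its end, in the units of the state.
- robot.state(): the state, without advancing time (a new reading comes with each control period).
- robot.camera(name): name is "scene" or "top" or "wrist"; returns a dict with "pixels" (384x512x3 uint8, red, green, blue), "fx", "fy", "cx", "cy" (pixels), "dist_coeffs" ([k1, k2, p1, p2, k3] as OpenCV has them; the pictures are not rectified), "view" (4x4, takes a point from world to camera coordinates). Camera axes: x right, y down, z forward; pixel columns grow to the right and rows downward; lengths in m; the calibration is good to about 2 mm. A picture is of the moment at which its call begins. There is no depth.
- robot.close_job(): hands the job in; it is judged then, once.
The state is a dict: "time": time; "qpos": joint angles; "dq": joint speeds; "effort": joint torques, N m; "tool_pos": TCP position; "eef_rot": TCP orientation; "wrist_force": force on the tool from outside, world axes, zero at the start; "torque": the same for the moment, N m; "finger_gap": opening from 0.0 (shut) to 1.0 (fully open); "grasp_force": force on a finger pad.
Only numpy, scipy, OpenCV 4.12 (cv2) and the standard library are available. Lean on these libraries where they do the work, as an engineer would, in place of code of your own. Each camera call takes 0.05 s, during which the arm holds its last target. There are 200 camera calls.

## Working session

There is one attempt and no reset: what is moved stays moved. The work goes in short steps, Python scripts to look and compute and a shell command to move; the robot and the scene stay as the last step left them, time stands still between calls to the robot, and variables do not carry over. Pictures are saved under pics/ and viewed, at most 14 in all, crops included, and the job is handed in when it is done.

```bash
ls; mkdir -p pics
python3 - <<'E'
from station import robot
import cv2
for n in ("scene","top"):
    c=robot.camera(n); cv2.imwrite(f"pics/{n}0.png",c["pixels"][:,:,::-1])
    print(n,c["fx"],c["cx"],c["cy"],c["dist_coeffs"],c["view"])
print(robot.state())
E
```

```text
pics
scene 492.4403428577469 257.83281527510786 190.08434685478332 [0.03898266 0.         0.         0.         0.        ] [[-0.90216435 -0.43126938 -0.01030601  0.50105607]
 [-0.22415928  0.48905864 -0.84295567  0.16303155]
 [ 0.36858122 -0.75817437 -0.5378843   1.15060154]
 [ 0.          0.          0.          1.        ]]
top 399.24948016929477 259.0605006537304 188.10270701068953 [0.02525268 0.         0.         0.         0.        ] [[-6.08762245e-03 -9.99980726e-01  1.21999671e-03  3.37403465e-02]
 [-9.91840049e-01  5.88269125e-03 -1.27352706e-01  5.50340030e-01]
 [ 1.27343074e-01 -1.98531679e-03 -9.91856744e-01  1.32298704e+00]
 [ 0.00000000e+00  0.00000000e+00  0.00000000e+00  1.00000000e+00]]
{'time': 0.1, 'qpos': array([ 1.09528551,  0.70703271, -0.02762207,  1.48494723,  0.02197021,
        0.95087581, -0.07552138]), 'dq': array([ 0.00090085, -0.00103171,  0.00030805, -0.00160902,  0.00091273,
       -0.00048736,  0.0016661 ]), 'effort': array([ 2.02843585e-03, -8.84281540e+01,  1.23711471e+00, -2.36447901e+01,
        1.71998137e-02,  5.19559209e-03, -1.22698812e-04]), 'tool_pos': array([ 0.24160446, -0.52152595,  0.23087995]), 'eef_rot': array([-4.69796301e-04,  9.76571830e-01,  2.15191145e-01, -1.03782490e-04]), 'wrist_force': array([-0.03221519,  0.12200876, -0.34679819]), 'torque': array([-0.01873482,  0.00354137, -0.0162528 ]), 'grasp_force': 0.0, 'finger_gap': 1.000066241910075}
```

Run:
```python
import cv2
a=cv2.imread("pics/top0.png"); cv2.imwrite("pics/top0b.png",cv2.resize(a,(800,600),interpolation=cv2.INTER_CUBIC))
a=cv2.imread("pics/scene0.png"); cv2.imwrite("pics/scene0b.png",cv2.resize(a,(800,600),interpolation=cv2.INTER_CUBIC))
```

```text
(no output)
```

View pics/top0b.png

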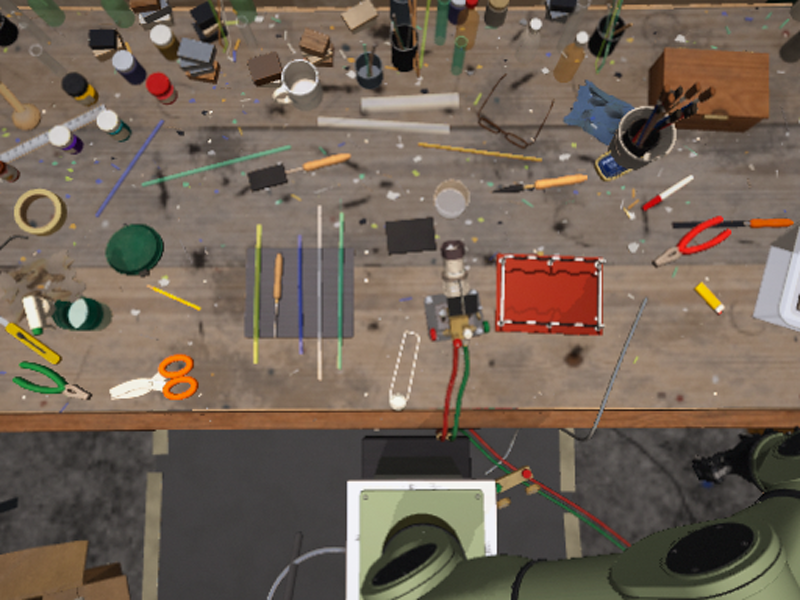

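View pics/scene0b.png

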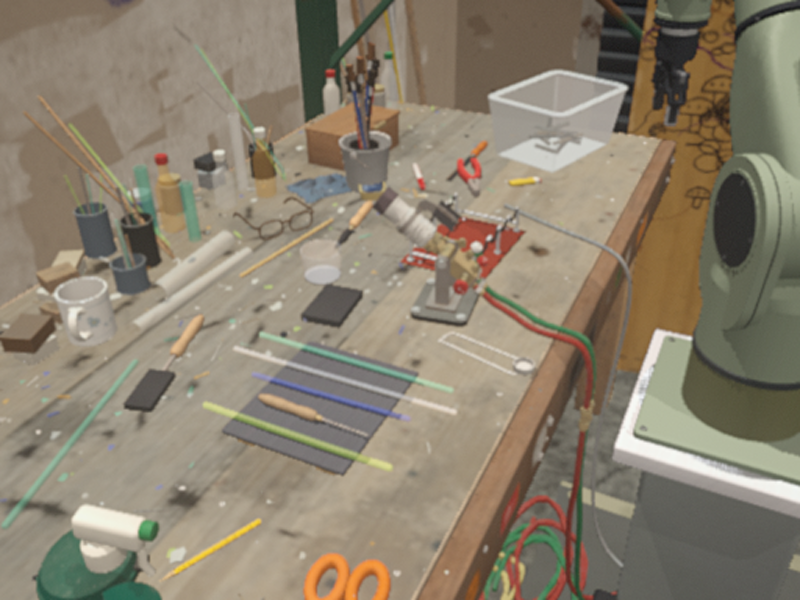

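Top view (800 px scale), left to right: lime (259,225)-(255,363), pick, blue (300,236)-(300,352), clear (320,207)-(320,379) and jade (342,213)-(339,367). The rest is the red foot at (498..603, 255..330). I'll enlarge both views.

```bash
cat > h.py <<'E'
import numpy as np, cv2
from station import robot
def ray(c,p):
    K=np.array([[c["fx"],0,c["cx"]],[0,c["fy"],c["cy"]],[0,0,1]])
    q=cv2.undistortPoints(np.array([[p]],float),K,np.array(c["dist_coeffs"]))[0,0]
    V=np.array(c["view"]); R,t=V[:3,:3],V[:3,3]
    return -R.T@t, R.T@np.array([q[0],q[1],1])
def atz(c,p,z):
    o,d=ray(c,p); return o+d*(z-o[2])/d[2]
def tri(c1,p1,c2,p2):
    o1,d1=ray(c1,p1);o2,d2=ray(c2,p2)
    s=np.linalg.lstsq(np.c_[d1,-d2],o2-o1,rcond=None)[0]
    a,b=o1+s[0]*d1,o2+s[1]*d2
    return (a+b)/2,np.linalg.norm(a-b)
def proj(c,P):
    K=np.array([[c["fx"],0,c["cx"]],[0,c["fy"],c["cy"]],[0,0,1]]);V=np.array(c["view"])
    return cv2.projectPoints(np.array(P,float).reshape(-1,3),cv2.Rodrigues(V[:3,:3])[0],V[:3,3],K,np.array(c["dist_coeffs"]))[0][:,0]
def crop(img,u,v,w,h,s,name):
    a=cv2.resize(img[v:v+h,u:u+w],None,fx=s,fy=s,interpolation=cv2.INTER_CUBIC)
    for k in range(0,w,20): cv2.putText(a,str(u+k),(int(k*s),8),0,.3,(255,255,255),1); cv2.line(a,(int(k*s),10),(int(k*s),14),(255,255,255),1)
    for k in range(0,h,20): cv2.putText(a,str(v+k),(0,int(k*s)+3),0,.3,(255,255,255),1)
    cv2.imwrite("pics/"+name,a)
E
python3 - <<'E'
import cv2; from h import crop
crop(cv2.imread("pics/top0.png"),150,120,250,130,3.2,"topc.png")
crop(cv2.imread("pics/scene0.png"),120,120,225,190,3.1,"scenec.png")
E
```

```text
(no output)
```

View pics/topc.png

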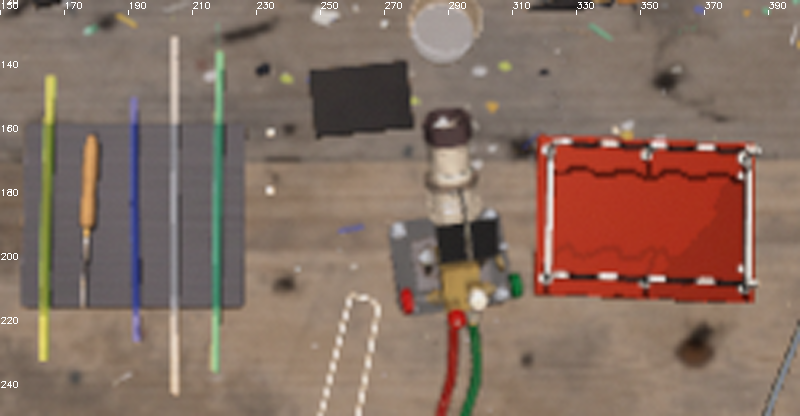

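View pics/scenec.png

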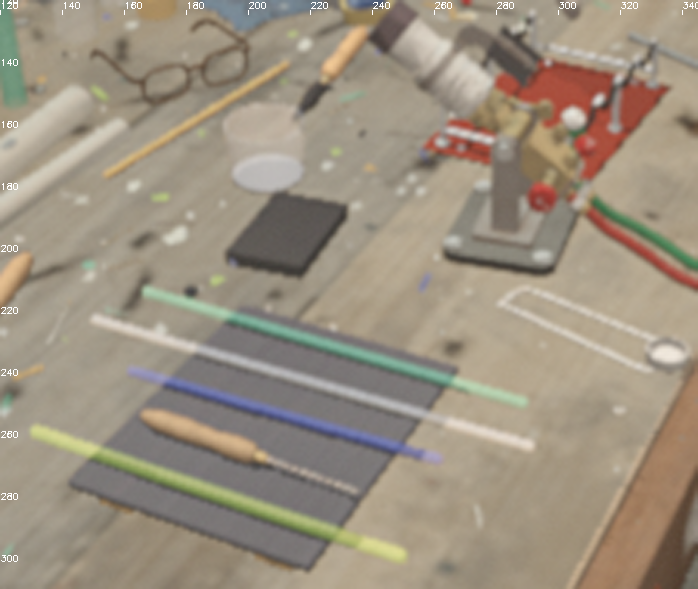

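Board rods left to right are lime, pick, blue, clear and jade, and both rod ends are visible in both crops. The foot corners in the top crop are (540,135), (757,142), (753,301) and (536,294). Next I'll triangulate.

Run:
```python
from h import *
np.set_printoptions(precision=4,suppress=True)
T=robot.camera("top");S=robot.camera("scene")
t=lambda p:(150-.34+p[0]/3.2,120-.34+p[1]/3.2); s=lambda p:(120-.34+p[0]/3.1,120-.34+p[1]/3.1)
D={"lime":((50,75),(43,360),(32,429),(405,556),.0165+.022-.011,.308),"blue":((135,97),(138,341),(130,371),(440,459),.0265,.266),
"clear":((174,37),(175,395),(94,318),(533,446),.026,.386),"jade":((219,50),(215,371),(144,291),(526,403),.027,.347)}
for k,(a,b,c,d,z,L) in D.items():
    p,e=tri(T,t(a),S,s(c));q,f=tri(T,t(b),S,s(d))
    P,Q=atz(T,t(a),z),atz(T,t(b),z)
    print(k,"tri",p,q,e,f,"L",np.linalg.norm(p-q),L,"| atz mid",(P+Q)/2,"L",np.linalg.norm(P-Q),"yaw",np.arctan2(P[1]-Q[1],P[0]-Q[0]))
F=[atz(T,t(p),.009) for p in((540,135),(757,142),(753,301),(536,294))]
print(np.array(F),np.mean(F,0),np.diff(F,axis=0))
R=[atz(T,t(p),.067) for p in((548,147),(755,152),(752,289),(545,278))]
print(np.array(R),np.mean(R,0))
```

```text
lime tri [0.7105 0.3544 0.0258] [0.4034 0.3546 0.0257] 0.0012612260192665736 0.0011363640992195082 L 0.3070623223277371 0.308 | atz mid [0.5573 0.3544 0.0275] L 0.3067354292237641 yaw -0.0001832367212268553
blue tri [0.6872 0.2631 0.0221] [0.4234 0.2557 0.0235] 0.00010255924443396865 0.000361042046840799 L 0.2638838249956154 0.266 | atz mid [0.5546 0.2587 0.0265] L 0.263082598978531 yaw 0.027341156910266045
clear tri [0.7524 0.2208 0.0252] [0.367  0.2158 0.025 ] 0.0012025154972932425 0.001318056151376569 L 0.38536354513853055 0.386 | atz mid [0.5595 0.2182 0.026 ] L 0.38630381156039534 yaw 0.014142394220934624
jade tri [0.7375 0.1716 0.0249] [0.3909 0.1737 0.0254] 0.0014794069670631999 0.0005007833704821595 L 0.3466270201670752 0.347 | atz mid [0.5644 0.1727 0.027 ] L 0.3465312608280636 yaw -0.005207873566372561
[[ 0.6452 -0.1776  0.009 ]
 [ 0.6359 -0.4135  0.009 ]
 [ 0.4627 -0.4012  0.009 ]
 [ 0.4714 -0.169   0.009 ]] [ 0.5538 -0.2903  0.009 ] [[-0.0093 -0.2359  0.    ]
 [-0.1732  0.0123  0.    ]
 [ 0.0087  0.2322  0.    ]]
[[ 0.6211 -0.1768  0.067 ]
 [ 0.6144 -0.3921  0.067 ]
 [ 0.4714 -0.3824  0.067 ]
 [ 0.4839 -0.1702  0.067 ]] [ 0.5477 -0.2804  0.067 ]
```

```bash
python3 -m inch '[[31,23,10,0,0,-0.048,0],[31,23,10,0,0,-0.048,100],[31,23,10,0,0,-0.048,170],[31,23,10,0,0,-0.048,170],[31,23,10,0,0,-0.048,170]]' 40; python3 -m inch '[[31,23,10,0,0,-0.048,170],[31,23,10,0,0,-0.048,170],[31,23,10,0,0,-0.048,170],[31,23,10,0,0,-0.048,170],[31,23,10,0,0,-0.048,170]]'; python3 -m inch '[[0,0,0,0,0,0,170],[0,0,0,0,0,0,170]]'
python3 - <<'E'
from h import *
c=robot.camera("wrist"); cv2.imwrite("pics/w1.png",cv2.resize(c["pixels"][:,:,::-1],None,fx=1.5625,fy=1.5625,interpolation=cv2.INTER_CUBIC))
import pickle; pickle.dump(c,open("w1.pkl","wb"))
E
```

```text
time: 0.7
tool_pos: [0.3978, -0.4055, 0.2816]
eef_rot: [-0.0, 0.995, 0.096, -0.0]
wrist_force: [0.4, 0.2, -0.9]
finger_gap: 0.338
grasp_force: 0.0
time: 1.2
tool_pos: [0.5528, -0.2904, 0.3317]
eef_rot: [-0.0, 1.0, -0.024, -0.0]
wrist_force: [-0.7, -0.2, 0.4]
finger_gap: 0.336
grasp_force: 0.0
time: 1.4
tool_pos: [0.5519, -0.2913, 0.3309]
eef_rot: [-0.0, 1.0, -0.022, -0.0]
wrist_force: [-0.2, -0.8, 0.1]
finger_gap: 0.333
grasp_force: 0.0
```

View pics/w1.png

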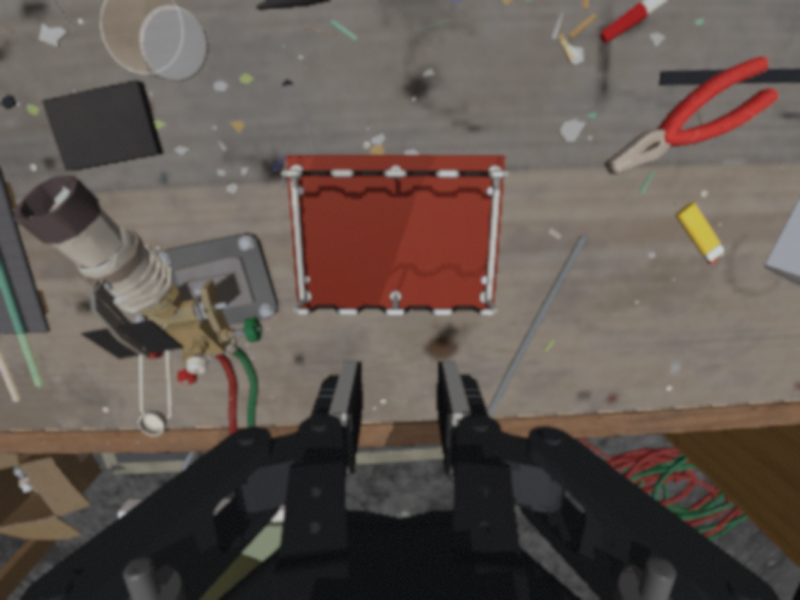

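The rest sits centrally in the wrist view. The far rail is at row ~173 and the near rail at row ~312, with black segments marking the dips. I'll enlarge it.

Run:
```python
import pickle; from h import *
c=pickle.load(open("w1.pkl","rb")); crop(np.ascontiguousarray(c["pixels"][:,:,::-1]),175,92,155,114,5,"w1c.png")
```

```text
(no output)
```

View pics/w1c.png

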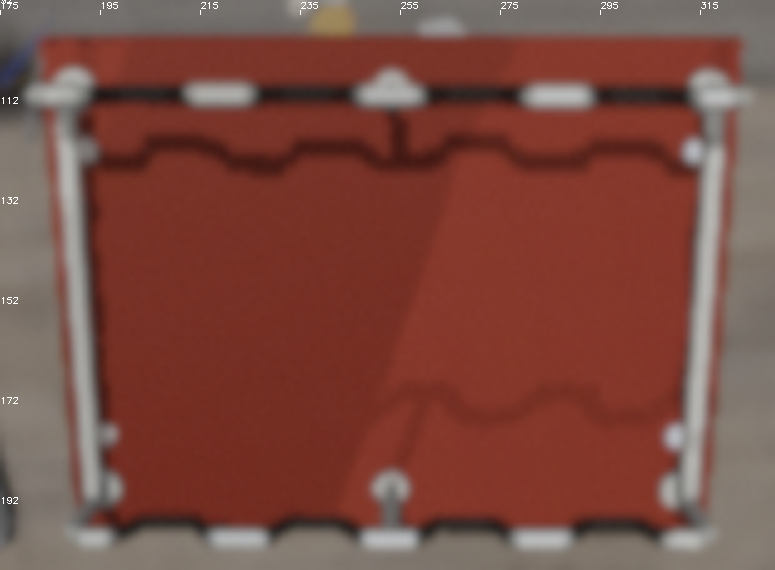

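Run:
```python
import pickle; from h import *
np.set_printoptions(precision=4,suppress=True)
c=pickle.load(open("w1.pkl","rb")); T=robot.camera("top")
w=lambda p:(174.6+p[0]/5,91.6+p[1]/5)
F=[atz(c,w(p),.066) for p in((220,95),(391,95),(560,96))];N=[atz(c,w(p),.066) for p in((239,538),(389,538),(542,538))]
print(np.array(F),np.array(N)); C=np.mean(F+N,0); print("centre",C)
d=np.mean(F,0)-np.mean(N,0); e=F[0]-F[2]+N[0]-N[2]
print("x sep",np.linalg.norm(d),"yaw",np.arctan2(d[1],d[0]),"pitch",np.linalg.norm(e)/4,"yaw",np.arctan2(-e[0],e[1]))
t=lambda p:(150-.34+p[0]/3.2,120-.34+p[1]/3.2)
print(tri(T,t((648,154)),c,w((391,92))),tri(T,t((646,285)),c,w((389,535)))) # mid posts
yaw=(np.arctan2(d[1],d[0])+np.arctan2(-e[0],e[1]))/2
for k,y in(("blue",.075),("lime",.025),("jade",-.025),("clear",-.075)): print(k,C[:2]+y*np.array([-np.sin(yaw),np.cos(yaw)]),yaw)
```

```text
[[ 0.6247 -0.2396  0.066 ]
 [ 0.6224 -0.2899  0.066 ]
 [ 0.6199 -0.3396  0.066 ]] [[ 0.4858 -0.2337  0.066 ]
 [ 0.4837 -0.2826  0.066 ]
 [ 0.4814 -0.3325  0.066 ]]
centre [ 0.553  -0.2863  0.066 ]
x sep 0.13887493168807064 yaw -0.04877587236431127 pitch 0.04973992020494164 yaw -0.0462153439528039
(array([ 0.6213, -0.2901,  0.0252]), np.float64(0.0020658463475209388)) (array([ 0.4772, -0.2807,  0.0433]), np.float64(0.0029876282700205662))
blue [ 0.5566 -0.2114] -0.04749560815855758
lime [ 0.5542 -0.2613] -0.04749560815855758
jade [ 0.5518 -0.3113] -0.04749560815855758
clear [ 0.5494 -0.3612] -0.04749560815855758
```

```bash
python3 -m inch '[[0,46,0,0,0,0.012,170],[0,46,0,0,0,0.012,170],[0,46,0,0,0,0.012,170],[0,46,0,0,0,0.012,170],[0,46,0,0,0,0.01,170]]' >/dev/null; python3 -m inch '[[0,46,0,0,0,0,170],[0,46,0,0,0,0,170],[2,46,0,0,0,0,170],[2,46,0,0,0,0,170],[2,46,-20,0,0,0,170]]'; python3 -m inch '[[1,46,-40,0,0,0,170],[0,3,-40,0,0,0,170],[0,0,-40,0,0,0,170],[0,0,0,0,0,0,170],[0,0,0,0,0,0,170]]'
cat > look.py <<'E'
import sys,pickle; from h import *
n=sys.argv[1]; c=robot.camera("wrist"); pickle.dump(c,open(n+".pkl","wb"))
a=cv2.resize(np.ascontiguousarray(c["pixels"][:,:,::-1]),None,fx=1.5625,fy=1.5625,interpolation=cv2.INTER_CUBIC); cv2.imwrite(f"pics/{n}.png",a)
E
python3 look.py w2
```

```text
time: 2.5
tool_pos: [0.5582, 0.169, 0.313]
eef_rot: [-0.001, 1.0, 0.005, 0.002]
wrist_force: [-0.7, 0.1, -0.8]
finger_gap: 0.334
grasp_force: 0.0
time: 3.0
tool_pos: [0.559, 0.208, 0.1998]
eef_rot: [0.0, 1.0, 0.005, 0.0]
wrist_force: [0.6, 0.1, 0.4]
finger_gap: 0.332
grasp_force: 0.0
```

View pics/w2.png

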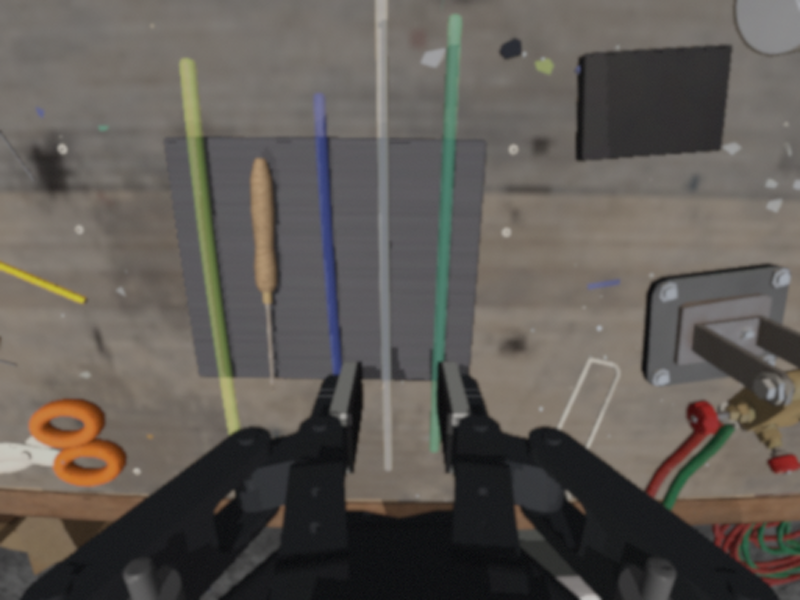

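Clear runs (383,137)-(386,379), blue (321,137)-(336,372), jade (450,137)-(438,365) and lime (196,137)-(225,379). Far ends are lime (188,60), blue (319,97) and jade (455,15).

Run:
```python
import pickle; from h import *
np.set_printoptions(precision=4,suppress=True)
c=pickle.load(open("w2.pkl","rb")); w=lambda p:((p[0]+.5)/1.5625-.5,(p[1]+.5)/1.5625-.5)
for k,a,b,z,mx in(("clear",(383,137),(386,379),.026,.5595),("blue",(321,137),(336,372),.0265,.5546),("jade",(450,137),(438,365),.027,.5644),("lime",(196,137),(225,379),.0275,.5573)):
    P,Q=atz(c,w(a),z),atz(c,w(b),z); m=(P[1]-Q[1])/(P[0]-Q[0]); print(k,"y@mid",Q[1]+m*(mx-Q[0]),"yaw",m)
for k,a,z in(("lime",(188,60),.0275),("blue",(319,97),.0265),("jade",(455,15),.027)): print(k,"far end",atz(c,w(a),z))
```

```text
clear y@mid 0.2200763821001462 yaw 0.01168718295484309
blue y@mid 0.26335001948231734 yaw 0.02062098895295776
jade y@mid 0.17425705676392828 yaw -0.00800100242321004
lime y@mid 0.3567784294036682 yaw -0.011924476453601694
lime far end [0.7073 0.3551 0.0275]
blue far end [0.6832 0.2658 0.0265]
jade far end [0.7347 0.1735 0.027 ]
```

```bash
python3 -m inch '[[0.5,11.5,-30,0,0,0.003,170],[0,0,-40,0,0,0,170],[0,0,-40,0,0,0,170],[0,0,-30,0,0,0,170],[0,0,-15,0,0,0,170]]'; python3 -m inch '[[0,0,-12,0,0,0,170],[0,0,-8,0,0,0,170],[0,0,0,0,0,0,170],[0,0,0,0,0,0,170]]'; python3 look.py w3
```

```text
time: 3.55
tool_pos: [0.5594, 0.2201, 0.0433]
eef_rot: [-0.0, 1.0, 0.007, 0.0]
wrist_force: [-0.6, -0.1, 0.8]
finger_gap: 0.335
grasp_force: 0.0
time: 3.95
tool_pos: [0.5595, 0.2205, 0.0245]
eef_rot: [-0.0, 1.0, 0.007, 0.001]
wrist_force: [0.4, -0.4, 0.1]
finger_gap: 0.334
grasp_force: 0.0
```

View pics/w3.png

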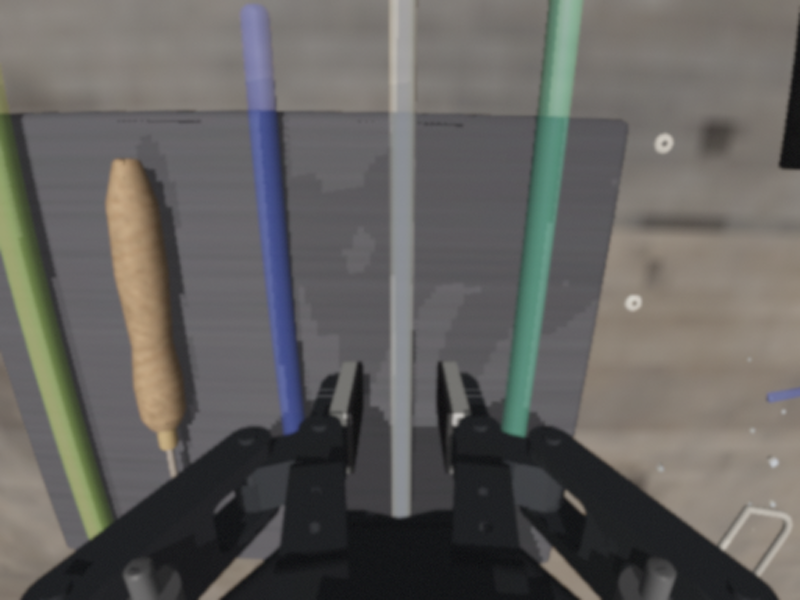

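The clear rod lies centred between the fingers (col 402), so I'll close and lift.

```bash
python3 -m inch '[[0,0,0,0,0,0,255],[0,0,0,0,0,0,255],[0,0,0,0,0,0,255],[0,0,0,0,0,0,255],[0,0,0,0,0,0,255]]' 50; python3 -m inch '[[0,0,4,0,0,0,255],[0,0,10,0,0,0,255],[0,0,15,0,0,0,255],[0,0,0,0,0,0,255]]'; python3 look.py w4
```

```text
time: 4.5
tool_pos: [0.5593, 0.2205, 0.0243]
eef_rot: [-0.0, 1.0, 0.007, 0.0]
wrist_force: [-0.6, -0.6, 9.1]
finger_gap: 0.081
grasp_force: 49.2
time: 4.9
tool_pos: [0.56, 0.2207, 0.0551]
eef_rot: [-0.001, 1.0, 0.007, 0.001]
wrist_force: [-0.2, -1.2, -0.4]
finger_gap: 0.087
grasp_force: 49.0
```

View pics/w4.png

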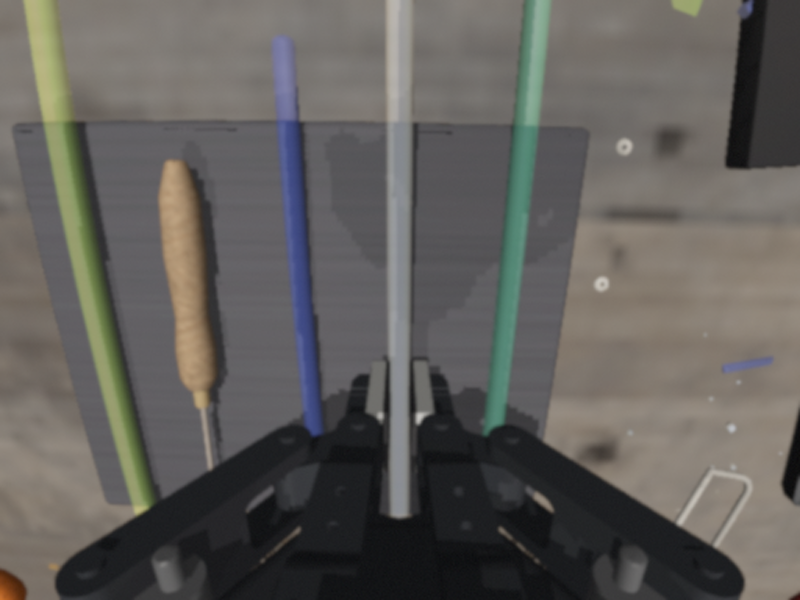

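Clear is held, still straight along the view (col 400). I'll carry it over the torch to the farthest dip.

```bash
python3 -m inch '[[0,0,35,0,0,0,255],[0,0,50,0,0,0,255],[0,0,50,0,0,0,255],[0,0,50,0,0,0,255],[0,-20,45,0,0,0,255]]'; python3 -m inch '[[-2,-40,15,0,0,-0.012,255],[-2,-46,0,0,0,-0.012,255],[-2,-46,0,0,0,-0.012,255],[-2,-46,0,0,0,-0.012,255],[-2,-46,0,0,0,-0.0135,255]]'; python3 -m inch '[[-0.6,-46,0,0,0,0,255],[0,-46,0,0,0,0,255],[0,-46,0,0,0,0,255],[0,-46,0,0,0,0,255],[0,-46,0,0,0,0,255]]';python3 -m inch '[[0,-46,0,0,0,0,255],[0,-46,-10,0,0,0,255],[0,-16,-30,0,0,0,255],[0,0,-45,0,0,0,255],[0,0,-45,0,0,0,255]]'; python3 -m inch '[[0,0,-40,0,0,0,255],[0,0,-30,0,0,0,255],[0,0,0,0,0,0,255],[0,0,0,0,0,0,255]]'; python3 look.py w5
```

```text
time: 5.45
tool_pos: [0.5583, 0.2022, 0.2848]
eef_rot: [-0.001, 1.0, 0.009, 0.0]
wrist_force: [-0.4, -0.4, -0.2]
finger_gap: 0.085
grasp_force: 49.0
time: 5.95
tool_pos: [0.5485, -0.0254, 0.2976]
eef_rot: [-0.0, 1.0, -0.023, -0.0]
wrist_force: [1.2, -0.6, -0.1]
finger_gap: 0.08
grasp_force: 49.0
time: 6.45
tool_pos: [0.548, -0.2555, 0.2975]
eef_rot: [-0.0, 1.0, -0.023, -0.0]
wrist_force: [0.9, 0.6, -0.0]
finger_gap: 0.083
grasp_force: 49.0
time: 6.95
tool_pos: [0.548, -0.3621, 0.1659]
eef_rot: [0.0, 1.0, -0.024, 0.0]
wrist_force: [1.2, -0.4, -1.0]
finger_gap: 0.081
grasp_force: 49.1
time: 7.35
tool_pos: [0.5486, -0.3619, 0.0984]
eef_rot: [0.0, 1.0, -0.023, 0.0]
wrist_force: [0.6, 0.0, 1.2]
finger_gap: 0.081
grasp_force: 49.0
```

View pics/w5.png

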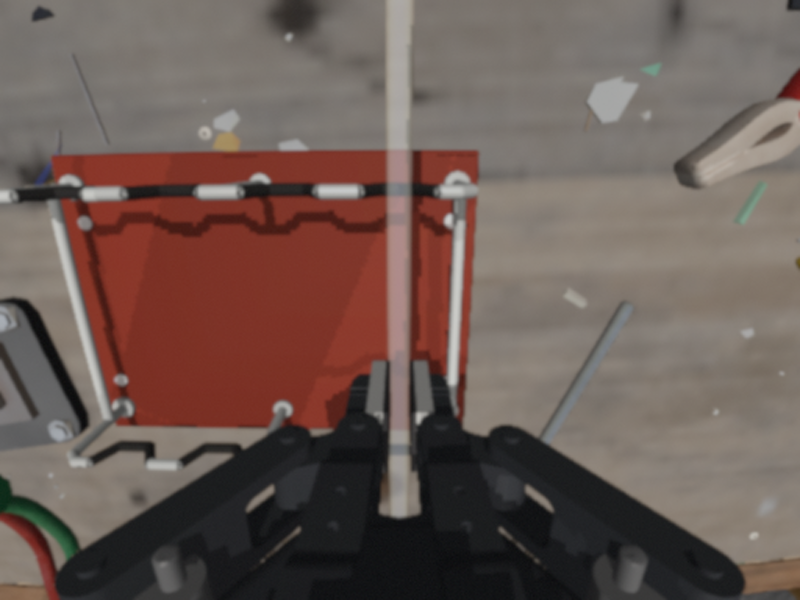

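The rod (col 399) is centred over the last dip of the far rail (black segment 362–440). I'll lower it.

```bash
python3 -m inch '[[0,0,-15,0,0,0,255],[0,0,-15,0,0,0,255],[0,0,-7,0,0,0,255],[0,0,-3,0,0,0,255],[0,0,0,0,0,0,255]]'; python3 -m inch '[[0,0,-1.5,0,0,0,255],[0,0,0,0,0,0,255]]'; python3 -m inch '[[0,0,-1,0,0,0,255],[0,0,0,0,0,0,255]]'
```

```text
time: 7.9
tool_pos: [0.5483, -0.3616, 0.0572]
eef_rot: [-0.0, 1.0, -0.023, -0.0]
wrist_force: [-0.8, -0.2, 0.2]
finger_gap: 0.078
grasp_force: 49.1
time: 8.1
tool_pos: [0.5485, -0.3617, 0.0563]
eef_rot: [0.0, 1.0, -0.023, 0.0]
wrist_force: [-0.3, -0.6, -0.3]
finger_gap: 0.084
grasp_force: 49.1
time: 8.3
tool_pos: [0.5486, -0.3618, 0.0553]
eef_rot: [0.0, 1.0, -0.023, 0.0]
wrist_force: [0.2, -0.9, 2.2]
finger_gap: 0.083
grasp_force: 49.3
```

```bash
python3 -m inch '[[0,0,0,0,0,0,220],[0,0,0,0,0,0,200],[0,0,0,0,0,0,170],[0,0,0,0,0,0,170],[0,0,0,0,0,0,170]]'; python3 -m inch '[[0,0,10,0,0,0,170],[0,0,20,0,0,0,170],[0,0,40,0,0,0,170],[0,0,0,0,0,0,170],[0,0,0,0,0,0,170]]'; python3 look.py w6
```

```text
time: 8.8
tool_pos: [0.5484, -0.3617, 0.055]
eef_rot: [-0.0, 1.0, -0.023, -0.0]
wrist_force: [0.0, 0.1, -0.7]
finger_gap: 0.335
grasp_force: 0.0
time: 9.3
tool_pos: [0.5487, -0.3619, 0.1263]
eef_rot: [0.0, 1.0, -0.023, 0.001]
wrist_force: [0.0, -0.1, 0.1]
finger_gap: 0.332
grasp_force: 0.0
```

View pics/w6.png

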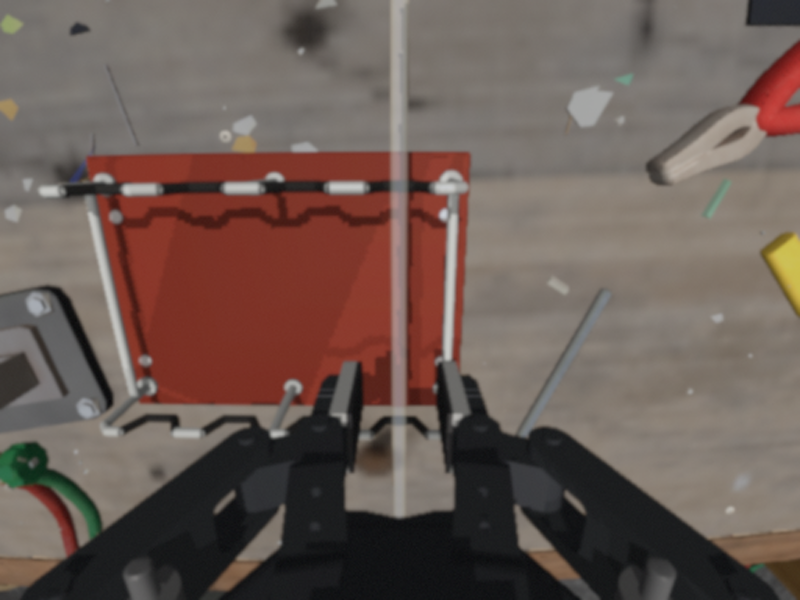

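Clear lies in the last dip of both rails (rod col 400, dips at 362–440 and about 365–435). Next is jade.

```bash
python3 -m inch '[[0,0,50,0,0,0,170],[0,0,50,0,0,0,170],[0,20,45,0,0,0,170],[2,40,0,0,0,0.01,170],[2,46,0,0,0,0.01,170]]' >/dev/null; python3 -m inch '[[2,46,0,0,0,0.01,170],[2,46,0,0,0,0.009,170],[2,46,0,0,0,0,170],[2,46,0,0,0,0,170],[2,46,0,0,0,0,170]]' >/dev/null; python3 -m inch '[[0.3,46,0,0,0,0,170],[0,46,0,0,0,0,170],[0,46,0,0,0,0,170],[0,46,0,0,0,0,170],[0,15.4,-30,0,0,0,170]]'; python3 -m inch '[[0,0,-45,0,0,0,170],[0,0,-45,0,0,0,170],[0,0,-45,0,0,0,170],[0,0,-10,0,0,0,170],[0,0,0,0,0,0,170]]'
```

```text
time: 10.85
tool_pos: [0.5629, 0.1791, 0.2412]
eef_rot: [-0.002, 1.0, -0.001, 0.002]
wrist_force: [0.7, -1.1, -1.3]
finger_gap: 0.333
grasp_force: 0.0
time: 11.35
tool_pos: [0.5622, 0.1734, 0.0943]
eef_rot: [0.0, 1.0, -0.004, -0.001]
wrist_force: [-0.2, 0.7, 0.9]
finger_gap: 0.333
grasp_force: 0.0
```

```bash
cat > rod.py <<'E'
import sys; from h import *
# centre line of a coloured rod in the wrist view, above the fingers
k=sys.argv[1]; z=float(sys.argv[2]); mx=float(sys.argv[3])
lo,hi={"jade":((68,80,50),(90,255,255)),"lime":((25,80,50),(45,255,255)),"blue":((105,90,50),(130,255,255))}[k]
c=robot.camera("wrist"); m=cv2.inRange(cv2.cvtColor(c["pixels"],cv2.COLOR_RGB2HSV),lo,hi); m[230:]=0
n,l,s,_=cv2.connectedComponentsWithStats(m); i=1+np.argmax(s[1:,4]); pts=np.argwhere(l==i)
r=np.unique(pts[:,0]); P=np.array([atz(c,(pts[pts[:,0]==v,1].mean(),v),z) for v in r])
a,b=np.polyfit(P[:,0],P[:,1],1); print(k,s[i],"y@mid",a*mx+b,"yaw",a,"resid",np.std(P[:,1]-a*P[:,0]-b),"far x",P[0,0])
E
python3 rod.py jade .027 .563
```

```text
jade [ 249   71   12  159 1478] y@mid 0.1745767103469411 yaw -0.009302927375070644 resid 0.000309316298181842 far x 0.6664472389093411
```

```bash
python3 -m inch '[[1,1,-35,0,0,0,170],[0,0,-20,0,0,0,170],[0,0,-9,0,0,0,170],[0,0,-5,0,0,0,170],[0,0,0,0,0,0,170]]'; python3 -m inch '[[0,0,0,0,0,0,255],[0,0,0,0,0,0,255],[0,0,0,0,0,0,255],[0,0,0,0,0,0,255],[0,0,0,0,0,0,255]]' 50; python3 -m inch '[[0,0,4,0,0,0,255],[0,0,10,0,0,0,255],[0,0,15,0,0,0,255],[0,0,0,0,0,0,255]]'; python3 rod.py jade .057 .563
```

```text
time: 11.9
tool_pos: [0.5642, 0.1748, 0.027]
eef_rot: [-0.0, 1.0, -0.004, 0.001]
wrist_force: [-0.0, 0.3, 0.3]
finger_gap: 0.336
grasp_force: 0.0
time: 12.4
tool_pos: [0.5643, 0.1749, 0.0274]
eef_rot: [-0.0, 1.0, -0.004, 0.001]
wrist_force: [-1.1, -0.0, 8.7]
finger_gap: 0.097
grasp_force: 49.0
time: 12.8
tool_pos: [0.5647, 0.175, 0.0576]
eef_rot: [-0.001, 1.0, -0.004, 0.002]
wrist_force: [0.7, -0.5, -1.0]
finger_gap: 0.099
grasp_force: 49.0
jade [ 248   73   17  157 2058] y@mid 0.17474139107419998 yaw -0.007786329513467034 resid 0.0004067095663269749 far x 0.6613484881016549
```

```bash
python3 -m inch '[[0,0,35,0,0,0,255],[0,0,50,0,0,0,255],[0,0,50,0,0,0,255],[0,0,50,0,0,0,255],[0,-20,45,0,0,0,255]]'; python3 -m inch '[[-2,-40,15,0,0,-0.01,255],[-2,-46,0,0,0,-0.01,255],[-2,-46,0,0,0,-0.01,255],[-2,-46,0,0,0,-0.01,255],[-2,-46,0,0,0,0,255]]'; python3 -m inch '[[-2,-46,0,0,0,0,255],[-1,-46,0,0,0,0,255],[0,-46,0,0,0,0,255],[0,-46,0,0,0,0,255],[0,-46,0,0,0,0,255]]';python3 -m inch '[[0,-12.3,-30,0,0,0,255],[0,0,-45,0,0,0,255],[0,0,-45,0,0,0,255],[0,0,-45,0,0,0,255],[0,0,-30,0,0,0,255]]'; python3 -m inch '[[0,0,-7,0,0,0,255],[0,0,0,0,0,0,255],[0,0,0,0,0,0,255]]'; python3 rod.py jade .095 .552; python3 look.py w7
```

```text
time: 13.35
tool_pos: [0.5631, 0.1567, 0.2874]
eef_rot: [-0.001, 1.0, -0.002, 0.0]
wrist_force: [1.7, -0.6, -0.4]
finger_gap: 0.102
grasp_force: 49.0
time: 13.85
tool_pos: [0.5532, -0.071, 0.3001]
eef_rot: [-0.0, 1.0, -0.024, -0.0]
wrist_force: [0.3, -0.1, -0.5]
finger_gap: 0.097
grasp_force: 49.0
time: 14.35
tool_pos: [0.5503, -0.3011, 0.3]
eef_rot: [-0.0, 1.0, -0.024, -0.0]
wrist_force: [0.8, 0.3, 0.1]
finger_gap: 0.099
grasp_force: 49.0
time: 14.85
tool_pos: [0.5497, -0.3109, 0.102]
eef_rot: [-0.001, 1.0, -0.024, -0.001]
wrist_force: [0.4, -0.2, -0.7]
finger_gap: 0.095
grasp_force: 49.0
time: 15.15
tool_pos: [0.5513, -0.312, 0.0998]
eef_rot: [0.0, 1.0, -0.024, 0.001]
wrist_force: [-0.7, 0.5, -0.4]
finger_gap: 0.097
grasp_force: 49.0
jade [246 118  19   8 136] y@mid -0.33147886818850186 yaw 0.22609468827663642 resid 0.0007372925295388735 far x 0.6258334548296517
```

View pics/w7.png

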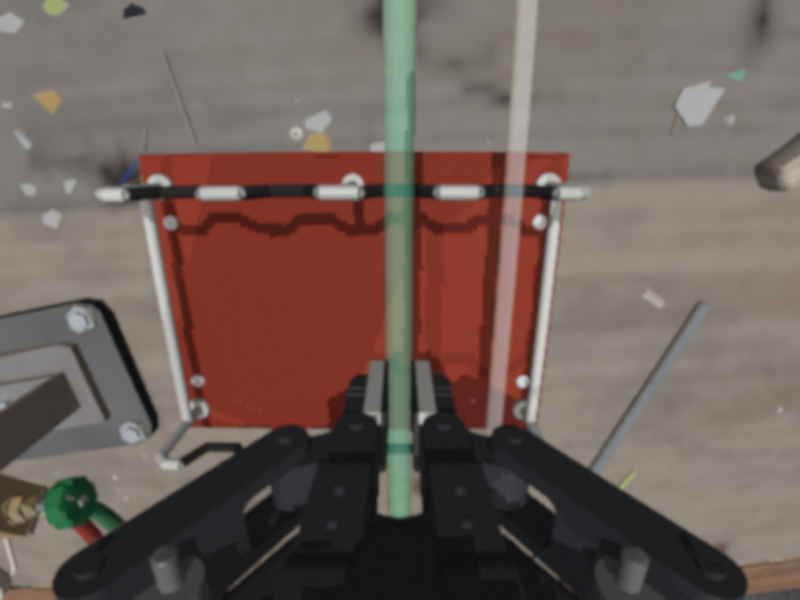

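Jade (col 399) is centred over its dip (362–434), with clear lying at its right. I'll lower jade until it touches.

```bash
python3 -m inch '[[0,0,-15,0,0,0,255],[0,0,-15,0,0,0,255],[0,0,-7,0,0,0,255],[0,0,-2.5,0,0,0,255],[0,0,0,0,0,0,255]]'; python3 -m inch '[[0,0,-1,0,0,0,255],[0,0,0,0,0,0,255]]'; python3 -m inch '[[0,0,-1,0,0,0,255],[0,0,0,0,0,0,255]]'
```

```text
time: 15.75
tool_pos: [0.5502, -0.3114, 0.0583]
eef_rot: [-0.0, 1.0, -0.024, -0.001]
wrist_force: [-3.6, 1.5, 4.1]
finger_gap: 0.098
grasp_force: 49.6
time: 15.95
tool_pos: [0.5504, -0.3114, 0.058]
eef_rot: [-0.0, 1.0, -0.024, -0.0]
wrist_force: [-6.7, 3.9, 16.9]
finger_gap: 0.097
grasp_force: 51.1
time: 16.15
tool_pos: [0.5504, -0.3115, 0.0578]
eef_rot: [-0.0, 1.0, -0.024, -0.0]
wrist_force: [-10.3, 6.3, 29.0]
finger_gap: 0.098
grasp_force: 52.7
```

```bash
python3 -m inch '[[0,0,1,0,0,0,255],[0,0,0.8,0,0,0,255],[0,0,0,0,0,0,255]]'; python3 -m inch '[[0,0,0,0,0,0,220],[0,0,0,0,0,0,200],[0,0,0,0,0,0,170],[0,0,0,0,0,0,170],[0,0,0,0,0,0,170]]'; python3 -m inch '[[0,0,10,0,0,0,170],[0,0,20,0,0,0,170],[0,0,40,0,0,0,170],[0,0,50,0,0,0,170],[0,0,50,0,0,0,170]]'
```

```text
time: 16.45
tool_pos: [0.5506, -0.3116, 0.0583]
eef_rot: [-0.0, 1.0, -0.024, -0.0]
wrist_force: [-2.3, 0.7, 4.8]
finger_gap: 0.1
grasp_force: 49.7
time: 16.95
tool_pos: [0.5507, -0.3116, 0.0583]
eef_rot: [-0.0, 1.0, -0.024, -0.0]
wrist_force: [-0.0, -1.0, 0.1]
finger_gap: 0.334
grasp_force: 0.0
time: 17.45
tool_pos: [0.5503, -0.3114, 0.231]
eef_rot: [0.0, 1.0, -0.024, 0.0]
wrist_force: [0.4, -0.7, 0.4]
finger_gap: 0.335
grasp_force: 0.0
```

```bash
python3 -m inch '[[0,20,45,0,0,0,170],[0,40,0,0,0,0.01,170],[1,46,0,0,0,0.01,170],[1,46,0,0,0,0.01,170],[1,46,0,0,0,0.012,170]]' >/dev/null; python3 -m inch '[[1,46,0,0,0,0,170],[1.7,46,0,0,0,0,170],[0,46,0,0,0,0,170],[0,46,0,0,0,0,170],[0,46,0,0,0,0,170]]' >/dev/null; python3 -m inch '[[0,46,0,0,0,0,170],[0,46,0,0,0,0,170],[0,46,0,0,0,0,170],[0,46,0,0,0,0,170],[0,46,0,0,0,0,170]]'; python3 -m inch '[[0,9.2,-45,0,0,0,170],[0,0,-45,0,0,0,170],[0,0,-45,0,0,0,170],[0,0,-40,0,0,0,170],[0,0,0,0,0,0,170]]'; python3 -m inch '[[0,0,0,0,0,0,170]]'; python3 rod.py lime .0275 .556
```

```text
time: 18.95
tool_pos: [0.5559, 0.3483, 0.2744]
eef_rot: [-0.0, 1.0, -0.003, 0.0]
wrist_force: [0.4, -1.0, 0.8]
finger_gap: 0.33
grasp_force: 0.0
time: 19.45
tool_pos: [0.5544, 0.3545, 0.0946]
eef_rot: [0.002, 1.0, -0.003, -0.003]
wrist_force: [-0.8, -0.1, 0.6]
finger_gap: 0.329
grasp_force: 0.0
time: 19.55
tool_pos: [0.5569, 0.3558, 0.1001]
eef_rot: [-0.0, 1.0, -0.003, 0.0]
wrist_force: [0.3, -0.0, 0.5]
finger_gap: 0.335
grasp_force: 0.0
lime [ 248    1   14  229 2763] y@mid 0.35738738411064375 yaw -0.009331334907687954 resid 0.00029071175141041466 far x 0.708033682189074
```

```bash
python3 -m inch '[[-2,1,-38,0,0,-0.003,170],[0,0,-20,0,0,0,170],[0,0,-10,0,0,0,170],[0,0,-5,0,0,0,170],[0,0,0,0,0,0,170]]'; python3 -m inch '[[0,0,0,0,0,0,255],[0,0,0,0,0,0,255],[0,0,0,0,0,0,255],[0,0,0,0,0,0,255],[0,0,0,0,0,0,255]]' 50; python3 -m inch '[[0,0,4,0,0,0,255],[0,0,10,0,0,0,255],[0,0,15,0,0,0,255],[0,0,0,0,0,0,255]]'; python3 rod.py lime .057 .555
```

```text
time: 20.1
tool_pos: [0.555, 0.3569, 0.0265]
eef_rot: [-0.0, 1.0, -0.004, 0.001]
wrist_force: [-0.1, -0.2, -0.1]
finger_gap: 0.329
grasp_force: 0.0
time: 20.6
tool_pos: [0.555, 0.357, 0.0269]
eef_rot: [-0.001, 1.0, -0.004, 0.001]
wrist_force: [-1.2, -0.7, 8.5]
finger_gap: 0.119
grasp_force: 49.1
time: 21.0
tool_pos: [0.5555, 0.3572, 0.0572]
eef_rot: [-0.001, 1.0, -0.004, 0.002]
wrist_force: [-0.0, 0.4, -1.1]
finger_gap: 0.122
grasp_force: 49.0
lime [ 244    0   22  230 4102] y@mid 0.3579006769592508 yaw -0.0097641468703292 resid 0.00020546553736375505 far x 0.6840507888087415
```

```bash
python3 -m inch '[[0,0,35,0,0,0,255],[0,0,50,0,0,0,255],[0,0,50,0,0,0,255],[0,0,50,0,0,0,255],[0,-20,45,0,0,0,255]]'>/dev/null; python3 -m inch '[[0,-40,15,0,0,-0.01,255],[0,-46,0,0,0,-0.01,255],[0,-46,0,0,0,-0.01,255],[0,-46,0,0,0,-0.0085,255],[0,-46,0,0,0,0,255]]'; python3 -m inch '[[0,-46,0,0,0,0,255],[0,-46,0,0,0,0,255],[0,-46,0,0,0,0,255],[0,-46,0,0,0,0,255],[0,-46,0,0,0,0,255]]';python3 -m inch '[[-1,-46,0,0,0,0,255],[0,-46,0,0,0,0,255],[0,-46,-10,0,0,0,255],[0,-6.5,-40,0,0,0,255],[0,0,-45,0,0,0,255]]'; python3 -m inch '[[0,0,-45,0,0,0,255],[0,0,-40,0,0,0,255],[0,0,-22,0,0,0,255],[0,0,0,0,0,0,255],[0,0,0,0,0,0,255]]'
```

```text
time: 22.05
tool_pos: [0.5539, 0.1109, 0.2994]
eef_rot: [-0.0, 1.0, -0.024, -0.0]
wrist_force: [1.8, -0.1, 0.1]
finger_gap: 0.117
grasp_force: 49.0
time: 22.55
tool_pos: [0.554, -0.1192, 0.2994]
eef_rot: [-0.0, 1.0, -0.024, -0.0]
wrist_force: [1.0, 0.2, 0.0]
finger_gap: 0.117
grasp_force: 49.0
time: 23.05
tool_pos: [0.553, -0.2641, 0.2036]
eef_rot: [0.001, 1.0, -0.025, 0.001]
wrist_force: [1.4, -0.0, -0.9]
finger_gap: 0.119
grasp_force: 49.0
time: 23.55
tool_pos: [0.5536, -0.2621, 0.0981]
eef_rot: [0.0, 1.0, -0.024, 0.0]
wrist_force: [0.4, -0.1, 0.5]
finger_gap: 0.121
grasp_force: 49.0
```

```bash
python3 -m inch '[[0,0.5,-15,0,0,0,255],[0,0,-15,0,0,0,255],[0,0,-6,0,0,0,255],[0,0,-2,0,0,0,255],[0,0,0,0,0,0,255]]'; python3 -m inch '[[0,0,-1,0,0,0,255],[0,0,0,0,0,0,255]]'
```

```text
time: 24.05
tool_pos: [0.5535, -0.2615, 0.0597]
eef_rot: [0.0, 1.0, -0.024, 0.0]
wrist_force: [-0.0, 0.3, -0.6]
finger_gap: 0.117
grasp_force: 49.0
time: 24.25
tool_pos: [0.5536, -0.2615, 0.0587]
eef_rot: [0.0, 1.0, -0.024, 0.0]
wrist_force: [-0.6, -0.0, -1.0]
finger_gap: 0.121
grasp_force: 49.0
```

```bash
python3 -m inch '[[0,0,-0.6,0,0,0,255],[0,0,0,0,0,0,255]]'; python3 -m inch '[[0,0,0,0,0,0,220],[0,0,0,0,0,0,200],[0,0,0,0,0,0,170],[0,0,0,0,0,0,170],[0,0,0,0,0,0,170]]'; python3 -m inch '[[0,0,10,0,0,0,170],[0,0,20,0,0,0,170],[0,0,40,0,0,0,170],[0,0,0,0,0,0,170],[0,0,0,0,0,0,170]]'; python3 look.py w8
```

```text
time: 24.45
tool_pos: [0.5535, -0.2614, 0.0579]
eef_rot: [0.0, 1.0, -0.024, 0.0]
wrist_force: [1.1, 0.2, -0.1]
finger_gap: 0.123
grasp_force: 49.1
time: 24.95
tool_pos: [0.5534, -0.2614, 0.0577]
eef_rot: [-0.0, 1.0, -0.024, -0.0]
wrist_force: [0.5, 0.3, -0.4]
finger_gap: 0.331
grasp_force: 0.0
time: 25.45
tool_pos: [0.5537, -0.2615, 0.129]
eef_rot: [0.0, 1.0, -0.024, 0.001]
wrist_force: [0.1, 0.5, -0.6]
finger_gap: 0.335
grasp_force: 0.0
```

View pics/w8.png

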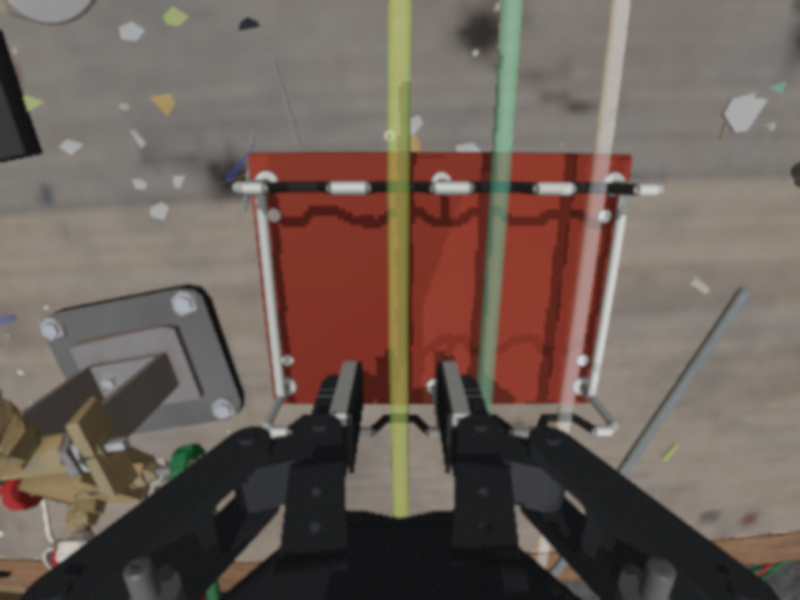

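Lime, jade and clear each lie in their own dip of both rails (far-rail cols 399, 500, 605). Blue is the last one.

```bash
python3 -m inch '[[0,0,50,0,0,0,170],[0,0,50,0,0,0,170],[0,20,45,0,0,0,170],[0,40,0,0,0,0.015,170],[0,46,0,0,0,0.015,170]]' >/dev/null; python3 -m inch '[[0,46,0,0,0,0.015,170],[0,46,0,0,0,0.015,170],[0,46,0,0,0,0.01,170],[0,46,0,0,0,0,170],[0,46,0,0,0,0,170]]' >/dev/null; python3 -m inch '[[0,46,0,0,0,0,170],[0,46,0,0,0,0,170],[0,46,0,0,0,0,170],[0,46,0,0,0,0,170],[0,3,-45,0,0,0,170]]'; python3 -m inch '[[0,0,-45,0,0,0,170],[0,0,-45,0,0,0,170],[0,0,-40,0,0,0,170],[0,0,0,0,0,0,170],[0,0,0,0,0,0,170]]'; python3 rod.py blue .0265 .553
```

```text
time: 27.0
tool_pos: [0.5537, 0.2686, 0.2297]
eef_rot: [-0.003, 1.0, 0.015, 0.002]
wrist_force: [1.3, 0.1, -2.3]
finger_gap: 0.334
grasp_force: 0.0
time: 27.5
tool_pos: [0.5535, 0.2615, 0.0984]
eef_rot: [0.0, 1.0, 0.011, -0.0]
wrist_force: [-0.1, 0.4, 1.5]
finger_gap: 0.335
grasp_force: 0.0
blue [ 249   53   11  177 1677] y@mid 0.26335990264154047 yaw 0.019507728619422588 resid 0.00029725048452467493 far x 0.6706452720724708
```

```bash
python3 -m inch '[[0,1.8,-38,0,0,-0.002,170],[0,0,-20,0,0,0,170],[0,0,-10,0,0,0,170],[0,0,-4.5,0,0,0,170],[0,0,0,0,0,0,170]]'; python3 -m inch '[[0,0,0,0,0,0,255],[0,0,0,0,0,0,255],[0,0,0,0,0,0,255],[0,0,0,0,0,0,255],[0,0,0,0,0,0,255]]' 50; python3 -m inch '[[0,0,4,0,0,0,255],[0,0,10,0,0,0,255],[0,0,15,0,0,0,255],[0,0,0,0,0,0,255]]'; python3 rod.py blue .057 .5535
```

```text
time: 28.05
tool_pos: [0.5539, 0.2636, 0.0263]
eef_rot: [-0.0, 1.0, 0.01, 0.001]
wrist_force: [0.2, 0.2, -0.1]
finger_gap: 0.334
grasp_force: 0.0
time: 28.55
tool_pos: [0.554, 0.2636, 0.0266]
eef_rot: [-0.0, 1.0, 0.01, 0.001]
wrist_force: [-1.0, -1.0, 9.7]
finger_gap: 0.095
grasp_force: 49.0
time: 28.95
tool_pos: [0.5544, 0.2639, 0.0569]
eef_rot: [-0.001, 1.0, 0.01, 0.002]
wrist_force: [0.7, 0.9, -1.2]
finger_gap: 0.089
grasp_force: 48.9
blue [ 247   65   17  165 2437] y@mid 0.2647297707810665 yaw 0.014865968126725105 resid 0.00024698044507871737 far x 0.6546862529213601
```

```bash
python3 -m inch '[[0,0,35,0,0,0,255],[0,0,50,0,0,0,255],[0,0,50,0,0,0,255],[0,0,50,0,0,0,255],[0,-20,45,0,0,0,255]]'>/dev/null; python3 -m inch '[[0,-40,15,0,0,-0.015,255],[0,-46,0,0,0,-0.015,255],[0,-46,0,0,0,-0.015,255],[0,-46,0,0,0,-0.015,255],[1,-46,0,0,0,-0.0065,255]]'; python3 -m inch '[[1,-46,0,0,0,0,255],[1,-46,0,0,0,0,255],[0,-46,0,0,0,0,255],[0,-46,0,0,0,0,255],[0,-46,0,0,0,0,255]]';python3 -m inch '[[0,-1.5,0,0,0,0,255],[0,0,-20,0,0,0,255],[0,0,-30,0,0,0,255],[0,0,-30,0,0,0,255],[0,0,0,0,0,0,255]]'
python3 - <<'E'
from h import *
c=robot.camera("scene"); crop(np.ascontiguousarray(c["pixels"][:,:,::-1]),220,70,170,140,4.2,"s9.png")
E
```

```text
time: 30.0
tool_pos: [0.5539, 0.0177, 0.2993]
eef_rot: [-0.0, 1.0, -0.023, -0.0]
wrist_force: [1.9, 0.2, -0.0]
finger_gap: 0.091
grasp_force: 49.0
time: 30.5
tool_pos: [0.556, -0.2124, 0.2992]
eef_rot: [-0.0, 1.0, -0.023, -0.0]
wrist_force: [1.0, 0.7, -0.8]
finger_gap: 0.092
grasp_force: 49.0
time: 31.0
tool_pos: [0.5551, -0.2114, 0.2163]
eef_rot: [-0.001, 1.0, -0.023, -0.003]
wrist_force: [0.2, 0.1, 0.5]
finger_gap: 0.097
grasp_force: 49.0
```

View pics/s9.png

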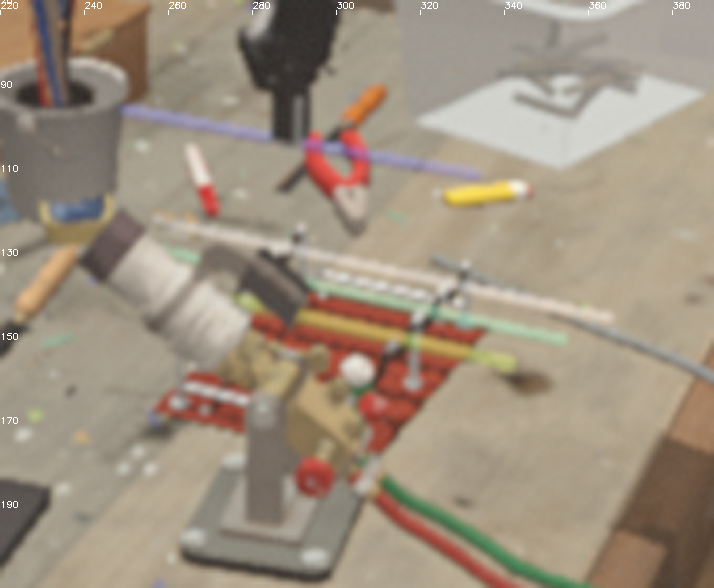

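The three placed rods lie level across the rails, and blue hangs above them clear of the torch. I'll lower it in steps and watch the forces.

```bash
python3 -m inch '[[0,0,-25,0,0,0,255],[0,0,-25,0,0,0,255],[0,0,-10,0,0,0,255],[0,0,0,0,0,0,255]]';python3 -m inch '[[0,0,-25,0,0,0,255],[0,0,-25,0,0,0,255],[0,0,-10,0,0,0,255],[0,0,0,0,0,0,255],[0,0,0,0,0,0,255]]'
```

```text
time: 31.45
tool_pos: [0.5565, -0.2121, 0.1596]
eef_rot: [-0.0, 1.0, -0.023, -0.0]
wrist_force: [0.3, 0.4, -1.0]
finger_gap: 0.095
grasp_force: 49.0
time: 31.95
tool_pos: [0.557, -0.2124, 0.1007]
eef_rot: [0.0, 1.0, -0.023, 0.001]
wrist_force: [-0.2, -0.8, -0.2]
finger_gap: 0.093
grasp_force: 49.0
```

```bash
python3 -m inch '[[0,0.8,-15,0,0,0,255],[0,0,-15,0,0,0,255],[0,0,-8,0,0,0,255],[0,0,-3,0,0,0,255],[0,0,0,0,0,0,255]]'; python3 -m inch '[[0,0,-1,0,0,0,255],[0,0,0,0,0,0,255]]'
```

```text
time: 32.45
tool_pos: [0.5566, -0.2114, 0.0588]
eef_rot: [0.0, 1.0, -0.023, 0.0]
wrist_force: [0.2, -0.0, -0.7]
finger_gap: 0.094
grasp_force: 49.0
time: 32.65
tool_pos: [0.5566, -0.2114, 0.0578]
eef_rot: [0.0, 1.0, -0.023, 0.0]
wrist_force: [0.1, -0.1, -0.0]
finger_gap: 0.089
grasp_force: 49.0
```

```bash
python3 -m inch '[[0,0,-0.5,0,0,0,255],[0,0,0,0,0,0,255]]'; python3 -m inch '[[0,0,0,0,0,0,220],[0,0,0,0,0,0,200],[0,0,0,0,0,0,170],[0,0,0,0,0,0,170],[0,0,0,0,0,0,170]]'; python3 -m inch '[[0,0,10,0,0,0,170],[0,0,20,0,0,0,170],[0,0,40,0,0,0,170],[0,0,40,0,0,0,170],[0,0,40,0,0,0,170]]';python3 -m inch '[[0,0,40,0,0,0,170],[0,-25,45,0,0,0,170],[0,-25,0,0,0,0,170],[0,-25,0,0,0,0,170],[0,0,0,0,0,0,170]]'; python3 -m inch '[[0,0,0,0,0,0,170]]'
cat > fin.py <<'E'
from h import *
C=np.array([.553,-.2863]);psi=-.0475
c=robot.camera("wrist"); hsv=cv2.cvtColor(c["pixels"],cv2.COLOR_RGB2HSV)
for k,lo,hi,u in(("blue",(105,60,40),(150,255,255),.0575),("lime",(22,80,50),(45,255,255),.0585),("jade",(60,40,50),(92,255,255),.058)):
    m=cv2.inRange(hsv,lo,hi); m[225:]=0; n,l,s,_=cv2.connectedComponentsWithStats(m)
    for i in [j for j in range(1,n) if s[j,4]>40]:
        pts=np.argwhere(l==i); P=np.array([atz(c,(pts[pts[:,0]==v,1].mean(),v),u) for v in np.unique(pts[:,0])])
        a,b=np.polyfit(P[:,0],P[:,1],1); x0=C[0]; print(k,s[i],"rack y",round(a*x0+b-C[1],4),"yaw err",round(np.arctan(a)-psi,3),"x range",P[[0,-1],0])
E
python3 fin.py
```

```text
time: 32.85
tool_pos: [0.5566, -0.2114, 0.0574]
eef_rot: [0.0, 1.0, -0.023, 0.0]
wrist_force: [-1.3, 1.5, 7.7]
finger_gap: 0.096
grasp_force: 50.1
time: 33.35
tool_pos: [0.5564, -0.2113, 0.0567]
eef_rot: [-0.0, 1.0, -0.023, -0.0]
wrist_force: [-0.2, 0.4, -0.6]
finger_gap: 0.333
grasp_force: 0.0
time: 33.85
tool_pos: [0.5561, -0.2113, 0.2092]
eef_rot: [0.0, 1.0, -0.023, 0.0]
wrist_force: [0.1, 0.1, 0.3]
finger_gap: 0.33
grasp_force: 0.0
time: 34.35
tool_pos: [0.5552, -0.2888, 0.291]
eef_rot: [0.001, 1.0, -0.025, -0.0]
wrist_force: [-1.2, 0.4, -0.4]
finger_gap: 0.331
grasp_force: 0.0
time: 34.45
tool_pos: [0.5561, -0.2857, 0.2908]
eef_rot: [-0.0, 1.0, -0.023, 0.0]
wrist_force: [0.4, 1.1, -0.1]
finger_gap: 0.337
grasp_force: 0.0
blue [197  67  14 148 616] rack y 0.0763 yaw err -0.0 x range [0.68611809 0.47878464]
lime [233  49  11 176 902] rack y 0.0242 yaw err 0.007 x range [0.70474879 0.46007585]
lime [451 135  29  36 529] rack y -0.309 yaw err 0.574 x range [0.58375469 0.53130889]
jade [271  34   9  85 522] rack y -0.0247 yaw err 0.001 x range [0.7199127  0.61662479]
jade [274 124   3  21  43] rack y -0.0256 yaw err 0.012 x range [0.60860305 0.58118392]
jade [273 149   3  23  41] rack y -0.025 yaw err -0.037 x range [0.57412534 0.54212861]
jade [269 205   8  20  96] rack y -0.0254 yaw err -0.009 x range [0.48919089 0.45752374]
jade [150 215  12  10  87] rack y 0.1412 yaw err -0.195 x range [0.48068501 0.46554574]
```

Blue, lime and jade measure within 1.5 mm of their dips, straight, with middles within about 6 mm of midway. Clear was seen in its dips in w8 and s9, and nothing has been near it since. The gripper is clear, so I'll hand in.

```bash
python3 -c "
from station import robot
print(robot.close_job())"
```

```text
the job is handed in; nothing more can be done
None
```

All four rods are in the rest, one per dip, running blue, lime, jade, clear outward from the torch, and the job was handed in at about 34.5 s; blue, lime and jade were measured at the end, while clear was last checked by eye in earlier pictures.

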